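Fit the drip ring and open the safety-capped cleaner bottle

ROBOT

A 7-joint arm with a two-finger parallel gripper is mounted at the origin on the work surface. World frame = base frame: x ahead of the robot, y to its left, z up, the work surface at z = 0. Lengths are in mm, angles in rad, forces in N, time in s.
With the tool pointing down it reaches from about 425 to 825 mm from the base axis. Payload 3.6 kg.
Tool frame: the origin (TCP) lies midway between the tips of the shut fingers; the grasp point (between the pads) lies 19 mm behind it (env.hold_point_z is the distance from the TCP to the grasp point, in mm); z points along the fingers, y is the line along which they close (so a half turn about z gives the same grasp; the last joint's range is limited). The gripper opens to 93 mm and grips with 3 to 60 N. Pads are 15 mm wide; open, the fingers measure 128 mm over their backs; the gripper's body (75 mm by 188 mm) begins 65 mm behind the grasp point.
Start: joints at [1.192, 0.615, -0.013, 1.423, 0.008, 1.103, -0.04], TCP at [223.992, -610.155, 218.64] pointing down, gripper open.
Joint ranges: [-3.12, 3.12], [-0.3, 2.06], [-1.34, 1.32], [0.26, 2.42], [-1.36, 4.5], [0.01, 1.98], [-2.84, 2.84]. Speed limits (rad/s): [2.79, 2.79, 3.14, 3.14, 3.14, 3.14, 3.14].

INTERFACE

Orientations are given as a unit quaternion [w, x, y, z].
In Python, from rig import env, optics gives the robot as it stands. Calls block until the motion is done:
- env.reach(position, orientation): joint-space move of the TCP to a pose.
- env.move_l(position, rot=None, feed=150, max_force=None): straight line of the TCP; rot=None keeps the orientation; feed is the mean speed in mm/s. With max_force (N) it stops when the force on the tool has changed by that much, and returns True; else False.
- env.move_j(angles): joint-space move.
- env.let_go() and env.close(effort=None): open the fingers fully, or close them until they stop; effort is the grip in N (None keeps the last).
- env.wait(seconds).
- env.solve_ik(position, orientation): joint angles nearest the present ones, or None.
- env.sense(): the state.
- optics.snapshot(name): name is "scene" or "top"; returns the picture (480x640x3 uint8, red, green, blue); there is no depth.
- optics.camera_params(name): a dict with "fx", "fy", "cx", "cy" (pixels), "camera_from_world" (4x4, takes a point from world to camera coordinates). Camera axes: x right, y down, z forward; pixel columns grow to the right and rows downward; lengths in mm; the calibration is good to about 2 mm. A picture is of the moment at which its call begins. camera_params takes no time and is no camera call.
A pose or a line that the arm cannot do raises env.PlanningError and nothing moves.
- env.job_done(): hands the job in; it is judged then, once.
The state is a dict: "t": time; "joint_pos": joint angles; "joint_vel": joint speeds; "joint_efforts": joint torques, N m; "tool_pos": TCP position; "orientation": TCP orientation; "wrist_force": force on the tool from outside, world axes, zero at the start; "ft_torque": the same for the moment, N m; "finger_gap": finger opening in mm; "grip_force": force on a finger pad.
Only numpy, scipy, OpenCV 4.12 (cv2) and the standard library are available. Lean on these libraries where they do the work, as an engineer would, in place of code of your own. Each camera call takes 0.05 s, during which the arm holds its last target. There are 200 camera calls.

TASK

Get the contact-cleaner bottle in the bench clamp ready for use: lift the brass drip ring up off its wooden post, lower it over the bottle's cap until it lies flat on the bottle's shoulder, and let go of it. Then press the white safety cap down, twist it counter-clockwise while it is down, lift it straight up and finish still holding the cap level and still, clear above the bottle by about 6 cm, with the ring left on the shoulder. Do not knock over or shift the valves, the dial hub or the mug.

Things in the scene. Friction and masses are not known exactly. Their poses are not given: they have to be found in the camera images.
- ring_center (a point): Centre (half-way up) of the loose brass drip ring: outer diameter 62 mm, inner 54 mm, 12 mm high, 50 to 100 g, z along its axis. It starts lying level round the peg of the wooden post, on a ledge 58 mm wide, so fingers can straddle the ledge and reach below the ring. Take it across its outside diameter from above, at any yaw.
- post_seat (a point): Centre of the post's ledge on which the ring lies, 85 mm above the bench. Above it a tapering wooden peg stands up 37 mm inside the ring (48 mm wide at the ledge, 12 mm at the tip). The ledge is a disc 58 mm wide, 9 mm thick, on a 24 mm column with a 90 mm round foot 14 mm high. Fixed to the bench.
- shoulder (a point): Centre of the amber bottle's flat shoulder, 110 mm above the bench, on the bottle's vertical axis; here the ring must lie (its centre then 6 mm above this point). The bottle is 60 mm wide below it. A chamfered boss 50 mm wide and 5.5 mm high on the shoulder centres the ring; the neck in the cap rises to 21 mm above the shoulder, 37 mm wide.
- cap_center (a point): Centre (half-way up) of the loose white round ribbed safety cap with two red arrows on top: 44 mm diameter, 32 mm high, about 30 g, z up. At the start it is locked on the bottle, its lower rim 14 mm and its top 46 mm above the shoulder (2 mm of gap over the fitted ring). Grip it from above across its diameter, at any yaw, fingertips staying above the ring.
- cap: The same cap; origin at the centre of its lower rim, x as the clamp's x while locked. A spring pushes it up with 6 N. Pressed 4 mm or more down (9 to 10 N; hard stop at 7 mm, 12 N) it turns past its locks, only counter-clockwise seen from above. Turned 40 to 80 degrees from its start (aim for 60; stop at about 84) it lifts straight off.
- ring: The same ring; origin at the centre of its underside.
- clamp: Dark cast iron clamp with the bottle in its jaws, fixed; origin on the bench on the bottle's axis, x away from the clamp screw. Foot 150 x 85 mm, jaws up to 70 mm above the bench, screw with cross bar out to 115 mm from the axis, 40 mm above the bench.
- valve_a: Miniature radio valve of blue glass standing upright on a black base, 21 mm wide, 51 mm high, loose; origin under its base. Leave it alone.
- valve_b: A second valve, just alike. Leave it alone.
- dial_hub: Brass tuning dial hub, 48 mm wide, 22 mm high, loose; origin under it. Leave it alone.
- mug: Chipped white enamel mug of spare knobs, 76 mm wide, 80 mm high, handle at its +y, loose; origin under it. Leave it alone.
There are look-alikes about, which are no part of the job. Of the things like the cap, leave any that is turquoise; of the rest the smaller one is meant.

How it is judged:
By the outcome, as a careful person would: the job done as asked, in the order asked, and still so for the second after the job is handed in, while the arm keeps its last pose, push and grip.
It also fails if it takes over 54 s, if anything falls off the work surface, if the arm or the gripper's body presses on something with over 40 N, if the wrist force passes 120 N, or if a joint passes its speed limit or range.

## Working session

There is one attempt and no reset: what is moved stays moved. The work goes in short steps, each a Python script; the robot and the scene stay as the last script left them, time stands still between calls to the robot, and variables do not carry over. Pictures are saved under pics/ and viewed, at most 10 in all, crops included, and the job is handed in when it is done.

```bash
ls; mkdir -p pics
python3 - <<'E'
from rig import env, optics
import cv2,numpy as np
np.set_printoptions(precision=3,suppress=True)
for n in("scene","top"):
    cv2.imwrite(f"pics/{n}0.png",optics.snapshot(n)[:,:,::-1]); print(optics.camera_params(n))
s=env.sense();print(s['t'],s['orientation'],s['finger_gap'])
E
```

```text
pics
{'fx': 564.9602717054581, 'fy': 564.9602717054581, 'cx': 310.17451301900985, 'cy': 239.52494723419306, 'camera_from_world': array([[  -0.441,    0.897,    0.013,  302.621],
       [   0.668,    0.338,   -0.663, -329.114],
       [  -0.599,   -0.284,   -0.748, 1417.886],
       [   0.   ,    0.   ,    0.   ,    1.   ]])}
{'fx': 475.24554228083343, 'fy': 475.24554228083343, 'cx': 317.65255430664166, 'cy': 239.0431570325668, 'camera_from_world': array([[   0.002,   -1.   ,    0.008,  -30.477],
       [  -0.994,   -0.003,   -0.106,  615.987],
       [   0.106,   -0.008,   -0.994, 1045.862],
       [   0.   ,    0.   ,    0.   ,    1.   ]])}
0.1 [-0.001  0.985  0.175 -0.   ] 93.05293018848933
```

View pics/scene0.png

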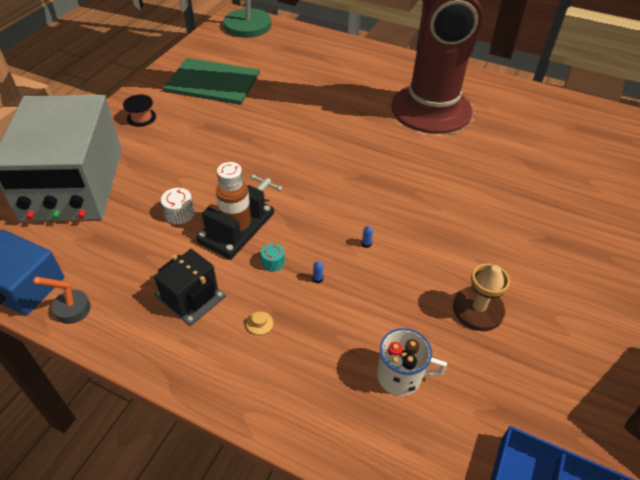

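View pics/top0.png

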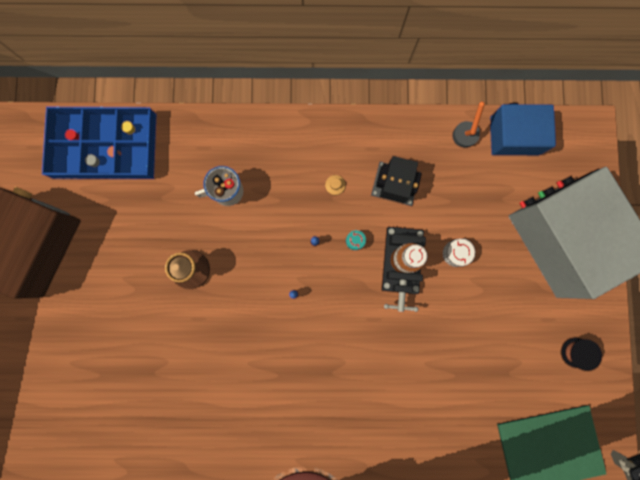

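Candidates for the cap: white on the bottle at scene (229,172) / top (414,257); white on the bench at scene (177,203) / top (460,252), which is larger; turquoise at scene (273,257) / top (356,240), which is excluded. The one on the bottle is meant. For the ring: brass on the post at scene (490,279) / top (180,267). The brass dial hub at scene (260,322) is not it.

```bash
cat > h.py <<'E'
import cv2,numpy as np
from rig import env, optics
np.set_printoptions(precision=2,suppress=True)
def ray(cam,uv):
    p=optics.camera_params(cam);T=p['camera_from_world'];R=T[:3,:3]
    o=-R.T@T[:3,3];d=R.T@np.array([(uv[0]-p['cx'])/p['fx'],(uv[1]-p['cy'])/p['fy'],1]);return o,d
def onplane(cam,uv,z):
    o,d=ray(cam,uv);return o+d*(z-o[2])/d[2]
def proj(cam,P):
    p=optics.camera_params(cam);c=p['camera_from_world']@np.append(P,1);return np.array([p['fx']*c[0]/c[2]+p['cx'],p['fy']*c[1]/c[2]+p['cy']])
def cross(u1,u2):
    (o1,d1),(o2,d2)=ray('scene',u1),ray('top',u2)
    t=np.linalg.lstsq(np.c_[d1,-d2],o2-o1,rcond=None)[0];a,b=o1+t[0]*d1,o2+t[1]*d2
    return (a+b)/2,np.linalg.norm(a-b)
E
python3 - <<'E'
from h import *
S=cv2.imread('pics/scene0.png');T=cv2.imread('pics/top0.png')
def c(I,x,y,w,h):return cv2.resize(I[y:y+h,x:x+w],(400,300),interpolation=cv2.INTER_CUBIC)
cv2.imwrite('pics/crop1.png',np.vstack([np.hstack([c(S,150,150,112,84),c(T,376,212,104,78)]),np.hstack([c(S,446,248,80,60),c(T,146,237,80,60)])]))
E
```

```text
(no output)
```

View pics/crop1.png

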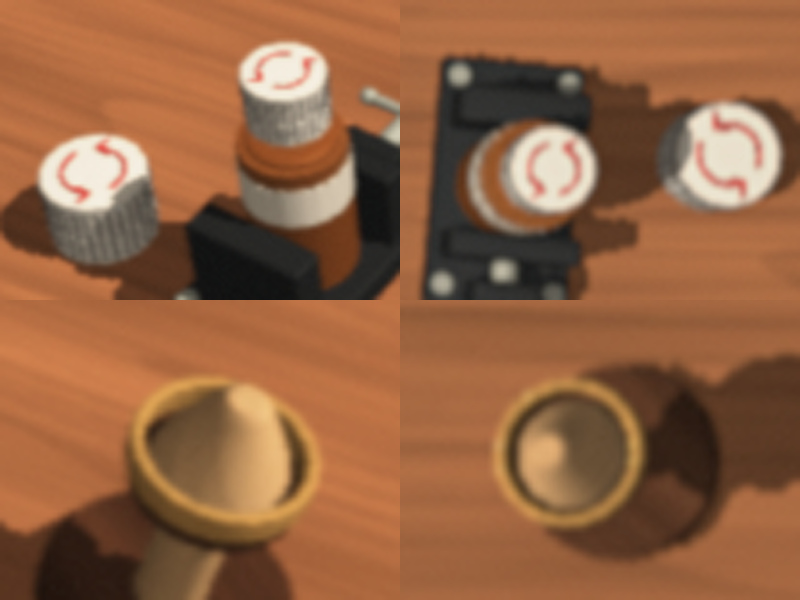

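The crop shows the smaller white cap locked on the bottle in the clamp, with its top centre at scene ≈(229,169.5) / top ≈(415,255.5). The ring lies level on the peg, with its centre at top ≈(179.5,267). The bench cap is clearly larger, so the choice stands.

Run:
```python
from h import *
I={'scene':cv2.imread('pics/scene0.png'),'top':cv2.imread('pics/top0.png')}
def ell(m,near):
    cs,_=cv2.findContours(m.astype(np.uint8),cv2.RETR_EXTERNAL,cv2.CHAIN_APPROX_NONE)
    cs=[k for k in cs if len(k)>15 and cv2.pointPolygonTest(cv2.convexHull(k),near,False)>=0]
    k=cv2.convexHull(max(cs,key=cv2.contourArea));return cv2.fitEllipse(k)
u={}
for n,near in(('scene',(229,169)),('top',(415,255))):
    im=I[n].astype(int); x,y=near; w=np.zeros(im.shape[:2],bool); w[y-18:y+18,x-20:x+20]=1
    m=(im[:,:,2]>185)&(im[:,:,0]>120)&w   # bright white
    red=(im[:,:,2]-im[:,:,1]>60)&(im[:,:,0]>60)&w
    e=ell(m|(red&(im[:,:,2]>185)),near);u[n]=e[0];print(n,e,onplane(n,e[0],156)) 
print('cap',cross(u['scene'],u['top']))
hsv=cv2.cvtColor(I['top'],cv2.COLOR_BGR2HSV);
b=I['top'].astype(int)
print(hsv[267,160:200].tolist())
```

```text
scene ((223.89004516601562, 166.63182067871094), (19.999746322631836, 36.078346252441406), 109.47663879394531) [ 568.34 -234.85  156.  ]
top ((415.0350646972656, 255.62353515625), (21.06726837158203, 21.750686645507812), 131.44651794433594) [ 570.13 -223.1   156.  ]
cap (array([ 571.88, -226.47,  160.95]), np.float64(9.559035914222218))
[[12, 156, 160], [11, 155, 160], [11, 155, 160], [12, 156, 160], [14, 152, 181], [16, 150, 201], [17, 151, 174], [17, 157, 112], [15, 145, 72], [15, 129, 115], [16, 125, 182], [16, 124, 214], [16, 124, 223], [16, 123, 224], [16, 123, 224], [16, 122, 223], [16, 124, 224], [16, 123, 211], [15, 125, 176], [15, 122, 132], [16, 123, 108], [16, 120, 102], [16, 121, 103], [16, 123, 104], [16, 123, 104], [16, 126, 101], [16, 125, 102], [16, 121, 101], [16, 122, 100], [16, 122, 100], [15, 122, 98], [17, 142, 129], [17, 150, 178], [17, 153, 177], [17, 155, 128], [16, 156, 75], [12, 147, 52], [11, 150, 51], [10, 147, 52], [11, 152, 52]]
```

Run:
```python
from h import *
I={'scene':cv2.imread('pics/scene0.png'),'top':cv2.imread('pics/top0.png')}
def comp(m,near):
    _,l=cv2.connectedComponents(m.astype(np.uint8));return l==l[near[1],near[0]]
im=I['scene'].astype(int)
m=(im[:,:,2]>185)&(im[:,:,0]>110)|((im[:,:,2]-im[:,:,1]>40)&(im[:,:,0]>80)); m[:,:212]=0;m[:,246:]=0;m[:155]=0;m[186:]=0
k,_=cv2.findContours(m.astype(np.uint8),0,1); e=cv2.fitEllipse(cv2.convexHull(max(k,key=len)));print(e)
ct=(415.0,255.6);print('cap',onplane('scene',e[0],156),onplane('top',ct,156),cross(e[0],ct))
for n,(x,y),r in(('top',(179,267),20),('scene',(490,280),24)):
    h=cv2.cvtColor(I[n],cv2.COLOR_BGR2HSV).astype(int)
    m=(h[:,:,0]>=14)&(h[:,:,2]>100)&(h[:,:,1]>134)&(h[:,:,0]<30);w=np.zeros_like(m);w[y-r:y+r,x-r:x+r]=1;m&=w
    k,_=cv2.findContours(m.astype(np.uint8),0,1);k=max(k,key=len);e=cv2.fitEllipse(cv2.convexHull(k));print(n,e,cv2.boundingRect(k),onplane(n,e[0],97),onplane(n,e[0],91))
    if n=='top':et=e
print(proj('scene',onplane('top',et[0],97)))
for nm,uv in(('v_a',(315,241)),('v_b',(294,294)),('mug',(222,184)),('bigcap',(460,252))):print(nm,onplane('top',uv,40))
for s in(-1,1): print(env.solve_ik([470,250,190],[0,1,0,0]))
```

```text
((229.01806640625, 169.38592529296875), (17.332019805908203, 26.25729751586914), 89.78352355957031)
cap [ 570.53 -222.62  156.  ] [ 570.18 -223.03  156.  ] (array([ 570.16, -223.02,  155.58]), np.float64(0.22284957433026178))
top ((179.3020782470703, 266.98065185546875), (29.964584350585938, 30.948184967041016), 36.574798583984375) (164, 252, 31, 31) [548.82 264.39  97.  ] [549.1  266.08  91.  ]
scene ((490.4873352050781, 278.931396484375), (30.85950469970703, 39.725894927978516), 115.54804229736328) (471, 263, 39, 33) [552.08 266.76  97.  ] [546.81 266.96  91.  ]
[489.57 277.03]
v_a [610.86 -22.7   40.  ]
v_b [492.08  23.7   40.  ]
mug [740.76 189.66  40.  ]
bigcap [ 587.   -349.61   40.  ]
[-0.21  0.5  -0.48  1.79  0.29  0.92 -2.39]
[-0.21  0.5  -0.48  1.79  0.29  0.92 -2.39]
```

```bash
cat >> h.py <<'E'
RING=np.array([548.9,264.8]);CAP=np.array([570.3,-222.9])
def q(deg):
    a=np.radians(deg)/2;return [0,np.cos(a),np.sin(a),0]
E
python3 - <<'E'
from h import *
for n,P,z in(('ring',RING,72),('cap',CAP,132)):
  for a in range(-90,271,30):
    print(n,a,env.solve_ik([*P,z],q(a)))
E
```

```text
ring -90 [ 0.11  1.01 -1.15  1.68  1.01  1.16  1.81]
ring -60 [-1.06  1.02  1.13  1.72 -1.02  1.12 -2.22]
ring -30 [-0.54  0.72  0.09  1.7  -0.09  0.72 -2.5 ]
ring 0 [-0.45  0.72 -0.05  1.7   0.05  0.73 -2.1 ]
ring 30 [-0.35  0.73 -0.22  1.69  0.22  0.74 -1.73]
ring 60 [-0.24  0.75 -0.41  1.69  0.4   0.78 -1.36]
ring 90 [-0.18  0.78 -0.53  1.69  0.5   0.82 -0.93]
ring 120 [-0.14  0.79 -0.6   1.69  0.57  0.84 -0.46]
ring 150 [-0.11  0.8  -0.64  1.69  0.6   0.86  0.04]
ring 180 [-0.11  0.81 -0.66  1.69  0.62  0.87  0.55]
ring 210 [ 0.11  1.01 -1.15  1.68  1.01  1.16  0.76]
ring 240 [ 0.11  1.01 -1.15  1.68  1.01  1.16  1.29]
ring 270 [ 0.11  1.01 -1.15  1.68  1.01  1.16  1.81]
cap -90 [ 0.06  0.69  0.46  1.65 -0.37  0.89 -2.47]
cap -60 [ 0.14  0.67  0.32  1.65 -0.26  0.87 -2.05]
cap -30 [ 0.23  0.65  0.17  1.64 -0.14  0.86 -1.63]
cap 0 [ 0.32  0.65  0.03  1.64 -0.03  0.85 -1.21]
cap 30 [ 0.39  0.65 -0.09  1.64  0.07  0.86 -0.77]
cap 60 [ 0.46  0.65 -0.21  1.64  0.17  0.87 -0.33]
cap 90 [ 0.53  0.67 -0.33  1.63  0.26  0.88  0.1 ]
cap 120 [ 0.6   0.68 -0.45  1.63  0.35  0.91  0.55]
cap 150 [ 0.68  0.71 -0.58  1.63  0.46  0.94  0.98]
cap 180 [ 0.74  0.74 -0.7   1.63  0.55  0.98  1.42]
cap 210 [ 0.93  0.92 -1.15  1.62  0.89  1.21  1.68]
cap 240 [ 0.93  0.92 -1.15  1.62  0.89  1.21  2.2 ]
cap 270 [ 0.06  0.69  0.46  1.65 -0.37  0.89 -2.47]
```

Run:
```python
from h import *
def st(l):
    s=env.sense();print(l,round(s['t'],2),np.array(s['tool_pos']),'gap',round(s['finger_gap'],1),'grip',round(s['grip_force'],1),'F',np.array(s['wrist_force']),'j7',round(s['joint_pos'][6],2))
env.reach([*RING,230],q(60));st('above')
print(env.move_l([*RING,77],feed=120,max_force=12));st('down')
env.close(20);st('closed')
cv2.imwrite('pics/a_top.png',optics.snapshot('top')[:,:,::-1])
print(env.move_l([*RING,195],feed=80));st('up')
S=optics.snapshot('scene')[:,:,::-1];T=optics.snapshot('top')[:,:,::-1]
cv2.imwrite('pics/b_s.png',S);cv2.imwrite('pics/b_t.png',T)
c=lambda I,n,z:(lambda u:cv2.resize(I[max(0,u[1]-45):u[1]+45,u[0]-60:u[0]+60],(400,300)))(proj(n,[*RING,z]).astype(int))
cv2.imwrite('pics/b.png',np.hstack([c(S,'scene',200),c(T,'top',200)]))
```

```text
above 3.36 [549.51 263.7  229.84] gap 93.4 grip 0.0 F [ 0.05  0.27 -0.79] j7 -1.41
False
down 4.78 [549.38 265.27  77.84] gap 93.1 grip 0.0 F [ 0.7   0.03 -0.07] j7 -1.54
closed 5.4 [548.82 264.88  77.12] gap 61.6 grip 20.0 F [ 0.98 -1.09  1.27] j7 -1.54
False
up 7.08 [548.66 264.55 194.4 ] gap 61.3 grip 20.0 F [ 0.87 -1.   -1.58] j7 -1.44
```

View pics/b.png

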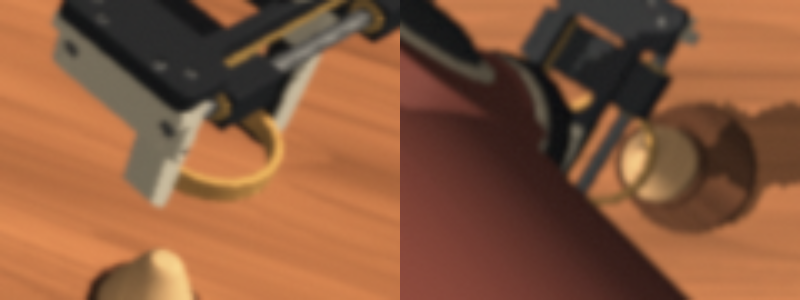

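The scene view (left) shows the ring held level between the fingers and clear of the peg. I'll measure its offset along the pads from its visible outline, whose right edge is at crop (284,150) and bottom edge at (225,199).

Run:
```python
from h import *
u=proj('scene',[*RING,200]).astype(int);S=cv2.imread('pics/b_s.png')
h=cv2.cvtColor(S,cv2.COLOR_BGR2HSV).astype(int)
m=(h[:,:,0]>=15)&(h[:,:,0]<30)&(h[:,:,2]>90)&(h[:,:,1]>135)
w=np.zeros_like(m);x0,y0=u-[60,45];w[y0+38:y0+62,x0+52:x0+88]=1;m&=w
ys,xs=np.nonzero(m);print(xs.min(),xs.max(),ys.min(),ys.max(),m.sum())
c=np.array([548.66,264.55,208.4]);t=np.linspace(0,2*np.pi,361)
pts=np.array([proj('scene',c+[31*np.cos(a),31*np.sin(a),dz]) for dz in(-6,6) for a in t])
print('pred max',pts.max(0))
for row in range(y0+44,y0+60,2):
    r=np.nonzero(m[row])[0]; 
    print(row,r.max() if len(r) else None,end='; ')
print(); H=cv2.convexHull(pts.astype(np.float32))[:,0]
for row in range(y0+44,y0+60,2):
    s=[a[0]+(b[0]-a[0])*(row-a[1])/(b[1]-a[1]) for a,b in zip(H,np.roll(H,1,0)) if (a[1]-row)*(b[1]-row)<0]
    print(row,max(s) if s else None,end='; ')
d=np.radians(60);print('\npx per mm along pad',proj('scene',c+[np.cos(d),np.sin(d),0])-proj('scene',c), 'closing',proj('scene',c+[-np.sin(d),np.cos(d),0])-proj('scene',c))
```

```text
499 530 228 249 240
pred max [530.32 250.1 ]
234 530; 236 530; 238 529; 240 528; 242 527; 244 526; 246 524; 248 520; 
234 530.302; 236 529.9566; 238 529.16174; 240 528.24915; 242 527.33655; 244 526.28705; 246 524.5629; 248 521.6594; 
px per mm along pad [0.49 0.41] closing [ 0.46 -0.27]
```

```bash
cat >> h.py <<'E'
def st(l):
    s=env.sense();print(l,round(s['t'],2),np.array(s['tool_pos']),'gap',round(s['finger_gap'],1),'grip',round(s['grip_force'],1),'F',np.array(s['wrist_force']),'j7',round(s['joint_pos'][6],2))
E
python3 - <<'E'
from h import *
env.reach([*CAP,225],q(60));env.wait(.3);st('above')
print(env.move_l([*CAP,165],feed=80,max_force=10));env.wait(.3);st('165')
S=optics.snapshot('scene')[:,:,::-1];T=optics.snapshot('top')[:,:,::-1]
cv2.imwrite('pics/c_s.png',S);cv2.imwrite('pics/c_t.png',T)
c=lambda I,n,z:(lambda u:cv2.resize(I[max(0,u[1]-45):u[1]+45,u[0]-60:u[0]+60],(400,300)))(proj(n,[*CAP,z]).astype(int))
cv2.imwrite('pics/c.png',np.hstack([c(S,'scene',170),c(T,'top',170)]))
E
```

```text
above 9.26 [ 570.54 -222.2   225.02] gap 61.7 grip 20.0 F [-1.26 -0.31 -1.61] j7 -0.62
False
165 10.46 [ 570.49 -222.96  165.4 ] gap 61.2 grip 20.0 F [ 0.04  0.01 -0.37] j7 -0.66
```

View pics/c.png

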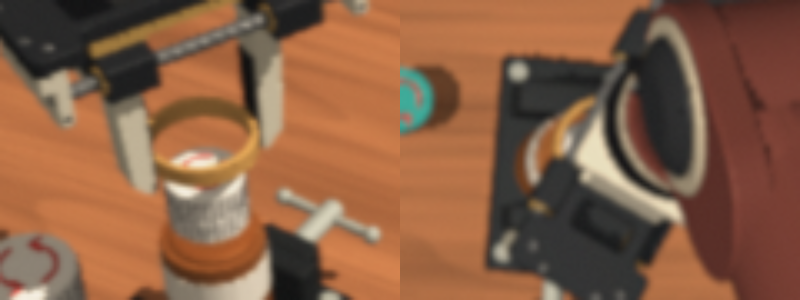

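The ring (crop centre ≈(205,140)) is held level and centred over the cap (≈(207,190)). Next I lower it with a force guard.

Run:
```python
from h import *
print(env.move_l([*CAP,112],feed=60,max_force=8));st('112')
print(env.move_l([*CAP,101],feed=20,max_force=6));st('seat')
```

```text
False
112 11.59 [ 570.7  -222.87  112.42] gap 61.8 grip 20.0 F [ 0.11  0.52 -0.86] j7 -0.71
True
seat 12.1 [ 570.13 -222.98  102.08] gap 61.7 grip 20.0 F [0.29 0.98 3.69] j7 -0.72
```

Run:
```python
from h import *
env.let_go();st('open')
env.move_l([*CAP,215],feed=120);env.reach([*CAP,215],q(0));env.wait(.2);st('yaw0')
S=optics.snapshot('scene')[:,:,::-1]
cv2.imwrite('pics/d_s.png',S)
u=proj('scene',[*CAP,130]).astype(int)
cv2.imwrite('pics/d.png',cv2.resize(S[u[1]-45:u[1]+45,u[0]-60:u[0]+60],(600,450),interpolation=cv2.INTER_CUBIC))
```

```text
open 12.81 [ 569.23 -222.97  101.06] gap 92.9 grip 0.0 F [-0.43  0.95  0.16] j7 -0.72
yaw0 14.97 [ 570.17 -222.93  214.71] gap 92.9 grip 0.0 F [-0.66  0.16 -0.17] j7 -1.52
```

View pics/d.png

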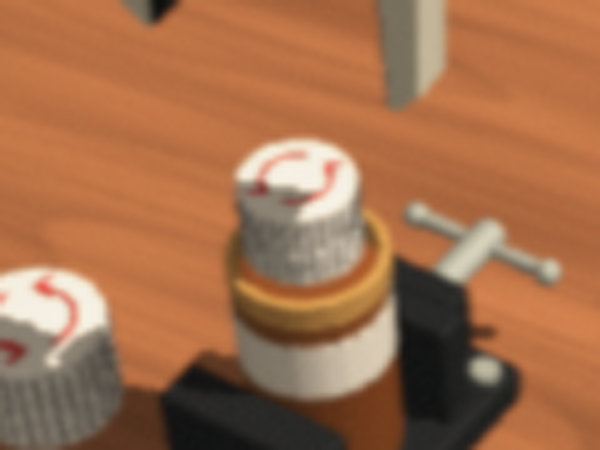

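The ring lies level on the shoulder (crop ≈(312,270)) and the cap stands clear inside it. Next I grip the cap above the ring and press.

Run:
```python
from h import *
print(env.move_l([*CAP,132],feed=100,max_force=8));st('down')
env.close(40);env.wait(.2);st('closed')
print(env.move_l([*CAP,126.5],feed=15,max_force=25));env.wait(.3);st('pressed')
```

```text
False
down 16.0 [ 570.93 -222.96  132.7 ] gap 92.8 grip 0.0 F [-0.38  0.1  -0.63] j7 -1.57
closed 17.03 [ 570.29 -223.77  132.01] gap 43.4 grip 40.0 F [ 0.44 -3.07  0.28] j7 -1.57
False
pressed 17.85 [ 570.37 -223.76  128.3 ] gap 43.4 grip 40.0 F [-2.92 -2.55  8.89] j7 -1.57
```

Run:
```python
from h import *
C=np.array([570.3,-223.8])
print(env.move_l([*C,124.6],feed=15,max_force=25));env.wait(.3);st('pressed')
for a in(20,40,60):
    env.move_l([*C,124.6],rot=q(a),feed=20);env.wait(.1);st(a);print(env.sense()['orientation'],np.array(env.sense()['ft_torque']))
```

```text
False
pressed 18.44 [ 570.37 -223.79  126.61] gap 43.2 grip 40.0 F [-2.86 -1.83  9.67] j7 -1.57
20 19.04 [ 571.23 -222.99  126.77] gap 43.3 grip 40.0 F [-1.69 -0.23  8.98] j7 -1.29
[0.   0.98 0.17 0.  ] [-0.18  0.53  0.06]
40 19.64 [ 571.17 -222.83  126.77] gap 43.7 grip 40.0 F [-1.87 -0.12  9.72] j7 -1.0
[0.   0.94 0.34 0.  ] [-0.17  0.51  0.07]
60 20.24 [ 571.07 -222.74  126.83] gap 43.3 grip 40.0 F [-3.12 -0.05  9.17] j7 -0.71
[0.   0.87 0.5  0.  ] [-0.14  0.5   0.1 ]
```

Run:
```python
from h import *
C=np.array([571.0,-222.8])
print(env.move_l([*C,133],feed=20));env.wait(.2);st('132')
r=env.move_l([*C,142],feed=20,max_force=8);env.wait(.2);st('142');print(r)
if not r and env.sense()['wrist_force'][2]>-4:
    print(env.move_l([*C,198],feed=50,max_force=8));env.wait(.5);st('up')
S=optics.snapshot('scene')[:,:,::-1];cv2.imwrite('pics/e_s.png',S)
u=proj('scene',[*CAP,160]).astype(int)
cv2.imwrite('pics/e.png',cv2.resize(S[u[1]-60:u[1]+60,u[0]-80:u[0]+80],(640,480),interpolation=cv2.INTER_CUBIC))
```

```text
False
132 21.02 [ 571.03 -222.65  133.24] gap 43.1 grip 40.0 F [-1.71 -0.91  5.15] j7 -0.71
142 21.82 [ 570.93 -222.7   141.85] gap 43.1 grip 40.0 F [ 0.91 -1.03 -1.27] j7 -0.7
False
False
up 23.58 [ 571.01 -222.78  197.96] gap 43.4 grip 40.0 F [ 0.67  0.7  -0.77] j7 -0.65
```

View pics/e.png

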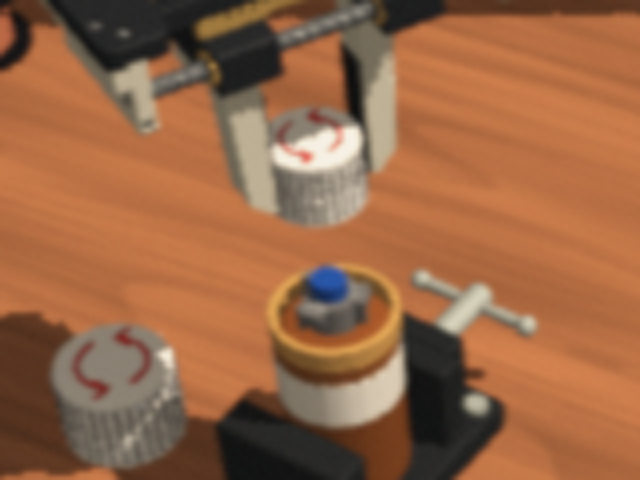

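The cap (crop ≈(318,165)) is held level about 6 cm above the open neck. The ring lies flat on the shoulder (≈(335,315)).

```bash
python3 -c "
from h import *
st('end');print(env.job_done())"
```

```text
end 23.63 [ 571.01 -222.81  198.01] gap 43.4 grip 40.0 F [ 0.07 -0.39 -0.33] j7 -0.65
the job is handed in; nothing more can be done
None
```

The job is handed in at 23.6 s: the ring lies flat on the bottle's shoulder, and the cap was pressed, twisted 60° counter-clockwise, lifted off and is held level about 6 cm above the bottle.

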